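# Turn the specimen lamp up by three clicks

### The arm

A 6-joint arm with a two-finger parallel gripper is mounted at the origin on a cart in front of the work surface, level with it; the furniture and walls round the work are solid. World frame = base frame: x ahead of the robot, y to its left, z up, the work surface at z = 0. Lengths are in mm, angles in rad, forces in N, time in s.
With the tool pointing down it reaches from about 350 to 975 mm from the base axis. Payload 17.4 kg.
Tool frame: the origin (TCP) lies on the centre line of the jaws, within the pads' length; the fingertips stand 11 mm ahead of it and the grasp point (between the pads) lies 8 mm behind it (r.tip_extent is the z of the fingertips in the tool frame, in mm); z points along the fingers, y is the direction in which the jaws open and shut (so a half turn about z gives the same grasp; the last joint's range is limited). The gripper opens to 85 mm and grips with 20 to 120 N. Pads are 22 mm wide; open, the fingers measure 114 mm over their backs; the gripper's body (76 mm by 85 mm) begins 54 mm behind the grasp point. The pads swing forward as they close: fully open they stand 13 mm farther back than shut.
Start: joints at [1.192, 0.116, 1.442, -0, 1.584, -0.038], TCP at [225.621, 636.182, 242.303] pointing down, gripper open.
Joint ranges: [-2.83, 2.83], [-0.83, 2.19], [0.07, 2.5], [-1.14, 4.28], [0.01, 3], [-2.97, 2.97]. Speed limits (rad/s): [1.89, 1.89, 2.22, 3.14, 3.14, 3.14].

### API

Orientations are given as a unit quaternion [w, x, y, z].
In Python, from bench import monitor, optics, close_job, r gives the robot as it stands.
- The arm moves only by the shell command python3 -m creep 'ROWS' [FORCE]. ROWS is JSON, a list of rows, each an object with "offset": the shift along the tool's x, y, z normalised to -1 to 1, where 1 is 0.2 m, a list of three; "rot": the turn, a rotation vector about the tool's x, y, z normalised to -1 to 1, where 1 is 180 degrees, a list of three; "hand": the gripper command: -1 is fully open, 1 is shut, values between are in proportion. In form: [{"offset": [dx, dy, dz], "rot": [rx, ry, rz], "hand": hand}, ...]. A call has exactly 5 rows; each row is the pose to reach, as a shift and turn from the pose measured when the call began, along the tool's axes at that moment, turning the shorter way round; what a row does not reach only later rows make up. A row lasts 1/12 s, in which the tool goes at most 41.7 mm and 7.16 degrees, less where a joint would pass 70% of its speed; a pose out of reach is approached as far as the arm can. A call with a number of a shift or a turn outside -1 to 1 is refused whole. A call with a gripper value outside its range is refused whole. The fingers move at their own pace and stop on an object; FORCE is the grip in N (left out, the last holds). Time passes only in rows, so rows that repeat a pose let the fingers close, or fill a call up. It gives the time, the measured TCP pose, the force and the opening at its end, in the units of the state.
- monitor.observe(): the state, without advancing time (a new reading comes with each control period).
- optics.read_camera(name): name is "scene" or "top" or "wrist"; returns the picture (400x640x3 uint8, blue, green, red); there is no depth.
- optics.calibration(name): a dict with "fx", "fy", "cx", "cy" (pixels), "k1" (the pictures are not rectified: a ray, as slopes to the right and down, at radius r is drawn at 1 + k1 r^2 times it, then the intrinsics apply), "cam_to_world" (4x4, takes a point from camera to world coordinates); the wrist camera has in their place "hand_eye" (4x4, takes a point from camera to tool coordinates, whose origin is the TCP and whose axes are the flange's). Camera axes: x right, y down, z forward; pixel columns grow to the right and rows downward; lengths in mm; the calibration is good to about 2 mm. A picture is of the moment at which its call begins: read the wrist's pose just before it. calibration takes no time and is no camera call.
- close_job(): hands the job in, once; it reports no verdict.
The state is a dict: "time": time; "q": joint angles; "joint_vel": joint speeds; "joint_torque": joint torques, N m; "eef_pos": TCP position; "orientation": TCP orientation; "ft_force": force on the tool from outside, world axes, zero at the start; "ft_torque": the same for the moment, N m; "finger_gap": finger opening in mm.
Only numpy, scipy, OpenCV 4.12 (cv2) and the standard library are available. Lean on these libraries where they do the work, as an engineer would, in place of code of your own. Each camera call takes 0.05 s, during which the arm holds its last target.

### The job

Turn the specimen lamp up by exactly three clicks: move the red grip of its index lever three notches from where it stands now towards the yellow stud, one notch at a time, letting the lever rest for about half a second in each notch before the next. Never go beyond the third notch, and let go of the lever when it sits there.

Things in the scene. Friction and masses are not known exactly. Their poses are not given: they have to be found in the camera images.
- dimmer (a joint): index lever, hinge on the vertical axis of the lamp base (rad). 0: points to the base's -x; positive: grip swings to the base's +y. Nine notches 0.28 apart, from -1.12 to 1.12. Starts at rest in notch -0.28, 0 or 0.28. A spring centres it in each notch; 4 to 6 N sideways at the grip moves it out of a notch; past halfway it jumps to the next notch and stays. Stops 0.06 beyond the end notches.
- dimmer_grip (a point): point on the axis of the lever's grip, 75 mm above the table. Grip: upright red post with black rings, 16 mm diameter (18 mm at its foot), 40 to 95 mm above the table, 85 mm from the hinge axis; a notch is 24 mm of its path. Below it only the flat aluminium arm, 11 mm wide, top 41 mm above the table, leading to the hub. The point's x points to the hinge axis, z up.
- lamp_base: specimen lamp, fixed: grey round base 208 mm across, deck 30 mm above the table with nine white ticks, one per notch. Origin on the lever's hinge axis at table height, z up; its -x side, with lever and dial, roughly faces the robot. On its +x side, 72 mm from the axis, a goose-neck rises to 255 mm and carries the lamp head away to +x, over an amethyst in a dish.
- bright_stud: yellow stud marking the bright end of the dial: disc 20 mm across, 6 mm high, on the deck (origin at its underside, 30 mm above the table), 85 mm from the hinge axis at lever angle +1.52 or -1.52 rad, just beyond the last notch. A like blue stud marks the dim end, opposite; the side of each varies.

How it is judged (in metres and radians):
On the way, in this order (a step that is already met when the one before it is completed fails the run):
1. the lever rests one notch from where it started (distance of dimmer_grip from where it was at the start of the episode between 0.0147 and 0.0327 m and velocity of joint dimmer between -0.15 and 0.15 rad/s), for 0.2 s.
2. the lever rests two notches from where it started (distance of dimmer_grip from where it was at the start of the episode between 0.038 and 0.056 m and velocity of joint dimmer between -0.15 and 0.15 rad/s), for 0.2 s.
At the end, for the whole second after the job is handed in: the lever rests in the third notch from its start, on the side of the yellow stud: the grip is 60 to 78 mm (three notches are 69 mm, straight) from where it started and within 90 mm of the yellow stud, still and let go (distance of dimmer_grip from where it was at the start of the episode between 0.0603 and 0.0783 m and horizontal distance between dimmer_grip and bright_stud below 0.09 m and velocity of joint dimmer between -0.15 and 0.15 rad/s); the robot touches nothing.
It fails at once if the lever goes beyond the third notch from its start, on either side (grip more than 83 mm from where it started) (distance of dimmer_grip from where it was at the start of the episode above 0.083 m).
It also fails if it takes over 35 s, if anything falls off the work surface, if the arm or the gripper's body presses on something with over 40 N, if the wrist force passes 120 N, or if a joint passes its speed limit or range.

## Working session

There is one attempt and no reset: what is moved stays moved. The work goes in short steps, Python scripts to look and compute and a shell command to move; the robot and the scene stay as the last step left them, time stands still between calls to the robot, and variables do not carry over. Pictures are saved under pics/ and viewed, and the job is handed in when it is done.

```bash
mkdir -p pics; ls; python3 - <<'E'
from bench import monitor, optics, r
import cv2
print(monitor.observe()); print(r.tip_extent)
for n in("scene","top","wrist"):
    cv2.imwrite(f"pics/{n}0.png",optics.read_camera(n)); print(n,optics.calibration(n))
E
```

```text
pics
{'time': 0.0, 'q': array([ 1.19220649e+00,  1.16508824e-01,  1.44229145e+00,  1.16828163e-06,
        1.58403639e+00, -3.78363112e-02]), 'joint_vel': array([ 0.00172449, -0.00078536,  0.0001892 ,  0.00059448, -0.00280059,
       -0.00114555]), 'joint_torque': array([ 2.79560110e-03, -7.31989288e+01, -6.32480192e+01,  1.48009062e-04,
        6.53721261e-03, -2.38675852e-05]), 'eef_pos': array([225.54236607, 635.99732816, 241.53052131]), 'orientation': array([-1.29146720e-04,  1.69553627e-01,  9.85520766e-01, -6.08447305e-04]), 'ft_force': array([ 0.28959365, -0.34676364, -0.18167783]), 'ft_torque': array([-0.02157177,  0.04561454, -0.00195254]), 'finger_gap': 85.55771446826385}
11.0
scene {'fx': 520.7345902481707, 'fy': 520.7345902481707, 'cx': 323.38487226431533, 'cy': 195.88255877329357, 'k1': -0.07222428512376877, 'cam_to_world': array([[ 8.91394115e-01, -3.34231195e-01,  3.06114424e-01,
         3.00518926e+02],
       [-4.53227475e-01, -6.59106840e-01,  6.00135842e-01,
        -4.92450580e+02],
       [ 1.17799095e-03, -6.73697025e-01, -7.39006719e-01,
         6.96003921e+0
[... 372 characters left out ...]
0485579e-02,
         3.40808181e+01],
       [ 1.60205675e-02, -5.02561849e-02, -9.98607860e-01,
         9.27471304e+02],
       [ 0.00000000e+00,  0.00000000e+00,  0.00000000e+00,
         1.00000000e+00]])}
wrist {'fx': 356.2751108884988, 'fy': 356.2751108884988, 'cx': 323.7961744044652, 'cy': 196.0705671961995, 'k1': -0.056875966083755364, 'hand_eye': array([[-3.71782921e-04, -9.61794242e-01, -2.73773076e-01,
         6.85118199e+01],
       [ 9.99999367e-01, -6.69367062e-05, -1.12283995e-03,
         8.97875148e-01],
       [ 1.06161553e-03, -2.73773320e-01,  9.61793659e-01,
        -1.30803157e+02],
       [ 0.00000000e+00,  0.00000000e+00,  0.00000000e+00,
         1.00000000e+00]])}
```

View pics/scene0.png

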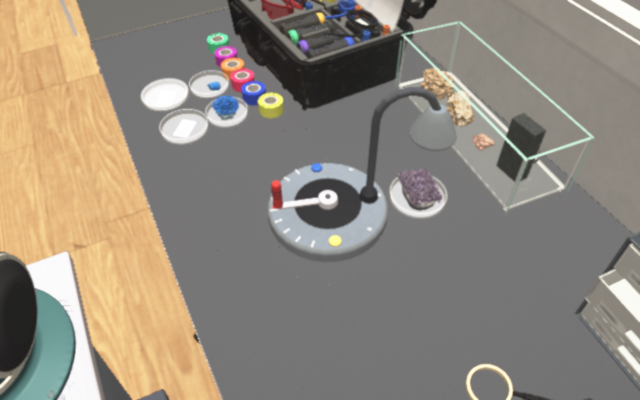

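View pics/top0.png

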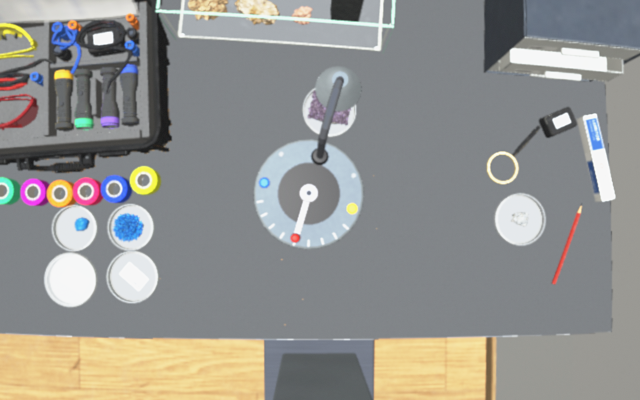

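The scene and top views show the base at about (308,193) in the top picture, with the red grip at (295,238), the yellow stud at (352,208) on the robot's right (−y), and the blue stud at (264,183). Next I'll measure these by colour.

```bash
cat > h.py <<'E'
import numpy as np,cv2
from scipy.spatial.transform import Rotation as R
from bench import monitor, optics
def ray(c,px,T):
    K=np.array([[c['fx'],0,c['cx']],[0,c['fy'],c['cy']],[0,0,1]])
    # distortion given: x_d = x(1+k1 r^2)
    p=cv2.undistortPoints(np.array([[px]],float),K,np.array([c['k1'],0,0,0.]))[0,0]
    d=T[:3,:3]@np.array([p[0],p[1],1]); return T[:3,3],d
def plane(c,px,z,T=None):
    o,d=ray(c,px,c['cam_to_world'] if T is None else T); return o+d*(z-o[2])/d[2]
def proj(c,P,T=None):
    T=c['cam_to_world'] if T is None else T
    p=np.linalg.inv(T)@np.append(P,1);x,y=p[:2]/p[2];s=1+c['k1']*(x*x+y*y)
    return np.array([c['fx']*x*s+c['cx'],c['fy']*y*s+c['cy']])
def wristT():
    s=monitor.observe();q=s['orientation'];T=np.eye(4);T[:3,:3]=R.from_quat([q[1],q[2],q[3],q[0]]).as_matrix();T[:3,3]=s['eef_pos']
    return T@optics.calibration('wrist')['hand_eye']
def blobs(im,col,roi,minA=8):
    h=cv2.cvtColor(im,cv2.COLOR_BGR2HSV);H,S,V=cv2.split(h)
    m={'red':((H<8)|(H>172))&(S>140)&(V>70),'yellow':(H>22)&(H<35)&(S>140)&(V>120),'blue':(H>98)&(H<118)&(S>170)&(V>120)}[col].astype(np.uint8)
    x0,y0,x1,y1=roi;k=np.zeros_like(m);k[y0:y1,x0:x1]=m[y0:y1,x0:x1]
    n,l,st,ce=cv2.connectedComponentsWithStats(k)
    return [(ce[i],st[i]) for i in range(1,n) if st[i][4]>=minA]
E
python3 - <<'E'
from h import *
for n,roi in(('top',(250,130,370,255)),('scene',(260,150,395,260))):
    c=optics.calibration(n);im=cv2.imread(f'pics/{n}0.png')
    for col,z in(('red',95 if n=='top' else 70),('yellow',36),('blue',36)):
        for ce,st in blobs(im,col,roi): print(n,col,ce,st,plane(c,ce,z))
    h=cv2.cvtColor(im,cv2.COLOR_BGR2HSV)
    x0,y0,x1,y1=roi
    cv2.imwrite(f'pics/{n}z.png',cv2.resize(im[y0-10:y1+10,x0-10:x1+10],None,fx=4,fy=4,interpolation=cv2.INTER_CUBIC))
E
```

```text
top red [294.82222222 237.53333333] [291 234   8   8  45] [494.85849432  58.54737089  95.        ]
scene red [276.34871795 193.97435897] [272 181  10  27 195] [493.23441375  54.41274175  70.        ]
```

View pics/topz.png

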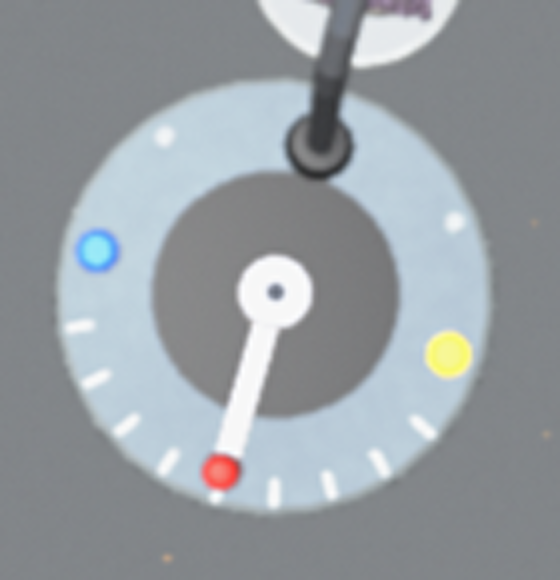

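View pics/scenez.png

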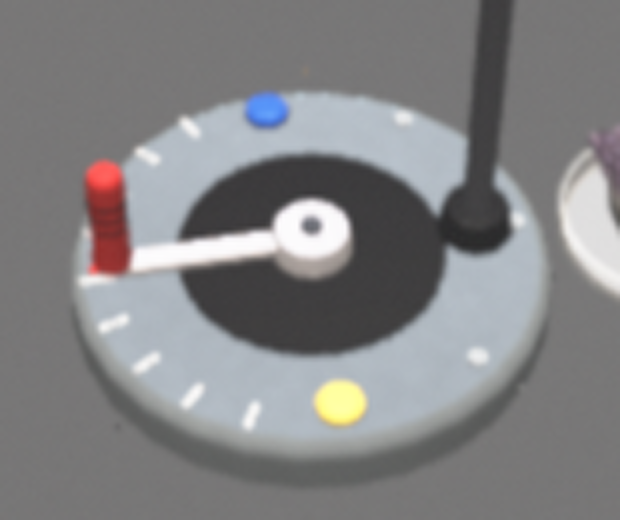

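```bash
python3 - <<'E'
from h import *
ct,cs=optics.calibration('top'),optics.calibration('scene')
it,is_=cv2.imread('pics/top0.png'),cv2.imread('pics/scene0.png')
def cen(im,lo,hi,roi):
    h=cv2.cvtColor(im,cv2.COLOR_BGR2HSV);m=cv2.inRange(h,lo,hi);x0,y0,x1,y1=roi;k=m*0;k[y0:y1,x0:x1]=m[y0:y1,x0:x1]
    M=cv2.moments(k,True);return np.array([M['m10'],M['m01']])/M['m00'],M['m00']
Y,B=((18,80,120),(38,255,255)),((95,120,120),(125,255,255))
yt,a=cen(it,*Y,(340,198,364,220));bt,b=cen(it,*B,(256,174,272,191));ys,c_=cen(is_,*Y,(325,230,345,250));bs,d=cen(is_,*B,(308,160,325,175))
print(yt,bt,ys,bs,a,b,c_,d)
for n,c,y,b in(('top',ct,yt,bt),('scene',cs,ys,bs)):
    Yp,Bp=plane(c,y,36),plane(c,b,36);v=Yp-Bp
    u=v/np.linalg.norm(v)
    print(n,Yp,Bp,'sep',np.linalg.norm(v),'expect',170*np.sin(1.52))
    # base -y dir if yellow at -; lever facing robot (-x)
    f=np.array([u[1],-u[0],0]); f=f if f[0]<0 else -f
    H=(Yp+Bp)/2-f*85*np.cos(1.52); print(' hinge',H,'-x dir',f,'grip exp at notch0',H+85*f)
    for k in range(5):
        a=0.28*k; p=H+85*(np.cos(a)*f+np.sin(a)*u); p[2]=75; print('  notch',k,p.round(1), proj(c,[p[0],p[1],95]).round(1))
# triangulate grip
T=plane(ct,(294.8,237.5),95);print('grip',T,proj(cs,T),proj(cs,[T[0],T[1],68]))
E
```

```text
[351.77173913 208.10869565] [264.04166667 182.52083333] [334.66666667 240.55882353] [316.16666667 167.07575758] 92.0 48.0 102.0 66.0
top [547.7778136 -44.9826791  36.       ] [595.23952091 117.40858701  36.        ] sep 169.1849194509636 expect 169.7807244758491
 hinge [575.65119543  35.00222714  36.        ] -x dir [-0.95984481  0.28053155  0.        ] grip exp at notch0 [494.06438696  58.8474087   36.        ]
  notch 0 [494.1  58.8  75. ] [294.6 238. ]
  notch 1 [490.7  35.4  75. ] [308.3 240. ]
  notch 2 [493.9  11.9  75. ] [322.  238.1]
  notch 3 [503.4  -9.8  75. ] [334.5 232.5]
  notch 4 [518.6 -28.   75. ] [345.1 223.7]
scene [546.31488705 -50.35890264  36.        ] [594.19473461 112.19840221  36.        ] sep 169.46196376377185 expect 169.7807244758491
 hinge [574.39479526  29.7003532   36.        ] -x dir [-0.95925541  0.28254038  0.        ] grip exp at notch0 [492.85808575  53.71628546  36.        ]
  notch 0 [492.9  53.7  75. ] [275.3 183.7]
  notch 1 [489.4  30.2  75. ] [279.2 194.1]
  notch 2 [492.6   6.7  75. ] [287.2 203.5]
  notch 3 [502.1 -15.   75. ] [298.8 210.9]
  notch 4 [517.3 -33.2  75. ] [313.  215.6]
grip [494.91577719  58.58562174  95.        ] [275.25492584 181.36866008] [276.35583609 192.78739812]
```

The lever stands in notch 0, with four ticks on each side, and yellow is towards −y. The two cameras differ by about 5 mm in y. I'll move over the grip and refine with the wrist camera.

```bash

python3 -m creep '[{"offset":[-0.14,-0.14,0],"rot":[0,0,0],"hand":-1},{"offset":[-0.28,-0.28,0],"rot":[0,0,0],"hand":-1},{"offset":[-0.42,-0.43,0],"rot":[0,0,0],"hand":-1},{"offset":[-0.56,-0.57,0],"rot":[0,0,0],"hand":-1},{"offset":[-0.7,-0.72,0],"rot":[0,0,0],"hand":-1}]'
python3 -m creep '[{"offset":[-0.14,-0.14,0],"rot":[0,0,0],"hand":-1},{"offset":[-0.28,-0.28,0],"rot":[0,0,0],"hand":-1},{"offset":[-0.42,-0.43,0],"rot":[0,0,0],"hand":-1},{"offset":[-0.56,-0.57,0],"rot":[0,0,0],"hand":-1},{"offset":[-0.7,-0.72,0],"rot":[0,0,0],"hand":-1}]'
cat > go.py <<'E'
import sys
from h import *
def goal(xy,z,f):
    s=monitor.observe();q=s['orientation'];Rm=R.from_quat([q[1],q[2],q[3],q[0]]).as_matrix()
    d=Rm.T@(np.array([*xy,z])-s['eef_pos'])
    f=np.array([*f,0.]);f/=np.linalg.norm(f);zt=np.array([0,0,-1.]);G=np.column_stack([f,np.cross(zt,f),zt])
    rv=(R.from_matrix(Rm.T@G)).as_rotvec()
    print('t',s['time'],'pos',s['eef_pos'].round(1),'gap',round(s['finger_gap'],1),'F',s['ft_force'].round(1))
    print('offset',(d/200).round(3),'rot',(rv/np.pi).round(4))
E
python3 -c "
from go import *
goal((494,56),200,(-0.96,0.281))"
```

```text
time: 0.57
eef_pos: [309.6, 451.9, 241.5]
orientation: [-0.0, 0.169, 0.986, -0.001]
ft_force: [1.1, 0.2, 0.2]
finger_gap: 85.5
time: 0.98
eef_pos: [393.8, 267.7, 241.6]
orientation: [-0.0, 0.169, 0.986, -0.001]
ft_force: [0.5, 1.7, 1.1]
finger_gap: 85.5
t 0.9833 pos [393.8 267.7 241.6] gap 85.5 F [0.5 1.7 1.1]
offset [-0.825 -0.83   0.209] rot [-0.0003  0.     -0.0176]
```

```bash

python3 -m creep '[{"offset":[-0.14,-0.14,0],"rot":[0,0,-0.005],"hand":-1},{"offset":[-0.28,-0.28,0],"rot":[0,0,-0.01],"hand":-1},{"offset":[-0.42,-0.42,0],"rot":[0,0,-0.015],"hand":-1},{"offset":[-0.56,-0.56,0],"rot":[0,0,-0.018],"hand":-1},{"offset":[-0.7,-0.7,0],"rot":[0,0,-0.018],"hand":-1}]'
python3 -m creep '[{"offset":[-0.12,-0.11,0],"rot":[0,0,0],"hand":-1},{"offset":[-0.14,-0.14,0],"rot":[0,0,0],"hand":-0.5},{"offset":[-0.14,-0.14,0],"rot":[0,0,0],"hand":-0.2},{"offset":[-0.14,-0.14,0],"rot":[0,0,0],"hand":0},{"offset":[-0.14,-0.14,0],"rot":[0,0,0],"hand":0}]'
python3 - <<'E'
from go import *
goal((494,56),200,(-0.96,0.281))
T=wristT();im=optics.read_camera('wrist');cv2.imwrite('pics/w1.png',im);np.save('T1.npy',T)
E
```

```text
time: 1.4
eef_pos: [479.4, 87.0, 241.9]
orientation: [0.0, 0.141, 0.99, -0.0]
ft_force: [-0.6, 0.7, -0.7]
finger_gap: 85.3
time: 1.82
eef_pos: [498.1, 53.1, 241.8]
orientation: [0.0, 0.141, 0.99, -0.0]
ft_force: [0.4, -0.2, 0.5]
finger_gap: 43.1
t 1.8167 pos [498.1  53.1 241.8] gap 43.1 F [ 0.4 -0.2  0.5]
offset [0.024 0.008 0.209] rot [-0.0002  0.0001  0.0009]
```

View pics/w1.png

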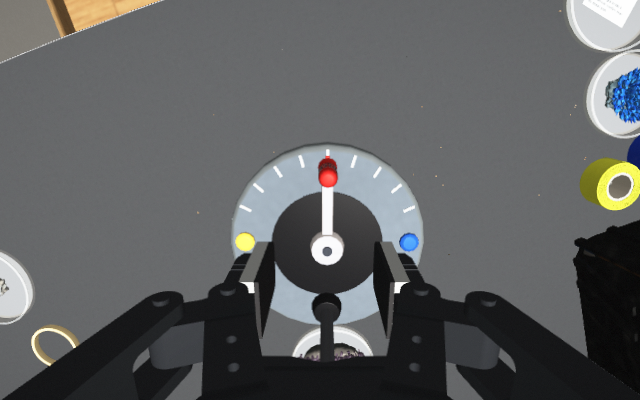

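In the wrist view the grip top is at (328,178), the yellow stud at (245,242), the blue stud at (409,242) and the hub at (327,251). The jaws straddle the lever symmetrically.

```bash
python3 - <<'E'
from h import *
c=optics.calibration('wrist');T=np.load('T1.npy');im=cv2.imread('pics/w1.png')
h=cv2.cvtColor(im,cv2.COLOR_BGR2HSV)
def cen(lo,hi,roi):
    m=cv2.inRange(h,lo,hi);x0,y0,x1,y1=roi;k=m*0;k[y0:y1,x0:x1]=m[y0:y1,x0:x1]
    M=cv2.moments(k,True);return np.array([M['m10'],M['m01']])/M['m00']
y=cen((18,80,120),(38,255,255),(230,228,260,256));b=cen((95,120,120),(125,255,255),(395,228,424,256))
Y,B=plane(c,y,36,T),plane(c,b,36,T);v=Y-B;u=v/np.linalg.norm(v);f=np.array([u[1],-u[0],0]);f=f if f[0]<0 else -f
H=(Y+B)/2-f*85*np.cos(1.52);print(y,b,Y,B,np.linalg.norm(v),'H',H,f)
print('grip top from image',plane(c,(328,178.5),95,T),'from hinge',H+85*f)
for k in range(5):
    a=.28*k;print(k,(H+85*(np.cos(a)*f+np.sin(a)*u))[:2].round(1),'out',(np.cos(a)*f+np.sin(a)*u)[:2].round(3))
E
```

```text
[244.71174377 241.29893238] [408.68164794 241.94756554] [548.17959739 -45.33053736  36.        ] [595.55104254 115.71039022  36.        ] 167.86373692123018 H [576.00573454  33.97199118  36.        ] [-0.95935507  0.28220178  0.        ]
grip top from image [495.2755706   57.91505705  95.        ] from hinge [494.46055333  57.95914238  36.        ]
0 [494.5  58. ] out [-0.959  0.282]
1 [491.   34.5] out [-1.     0.006]
2 [494.2  11. ] out [-0.963 -0.27 ]
3 [503.7 -10.7] out [-0.85  -0.526]
4 [518.9 -29. ] out [-0.672 -0.741]
```

The wrist and top cameras agree to about 1 mm: hinge (576,34), grip (495,58). The scene camera is about 4 mm off. Next I descend around the post.

```bash
python3 -c "
from go import *
goal((495,57.9),72,(-0.959,0.282))"
```

```text
t 1.8667 pos [498.1  53.3 241.9] gap 42.6 F [ 0.4 -0.3 -0.1]
offset [0.021 0.018 0.849] rot [-0.0002  0.0001  0.0014]
```

```bash

python3 -m creep '[{"offset":[0.021,0.018,0.15],"rot":[0,0,0.001],"hand":0},{"offset":[0.021,0.018,0.3],"rot":[0,0,0.001],"hand":0},{"offset":[0.021,0.018,0.42],"rot":[0,0,0.001],"hand":0},{"offset":[0.021,0.018,0.5],"rot":[0,0,0.001],"hand":0},{"offset":[0.021,0.018,0.5],"rot":[0,0,0.001],"hand":0}]'
python3 - <<'E'
from go import *
goal((495,57.9),72,(-0.959,0.282))
T=wristT();im=optics.read_camera('wrist');cv2.imwrite('pics/w2.png',im)
E
```

```text
time: 2.28
eef_pos: [493.3, 58.9, 138.5]
orientation: [-0.002, 0.141, 0.99, -0.001]
ft_force: [-0.1, -0.5, -0.3]
finger_gap: 42.5
t 2.2833 pos [493.3  58.9 138.5] gap 42.5 F [-0.1 -0.5 -0.3]
offset [-0.011 -0.002  0.333] rot [-0.0006 -0.0012  0.001 ]
```

View pics/w2.png

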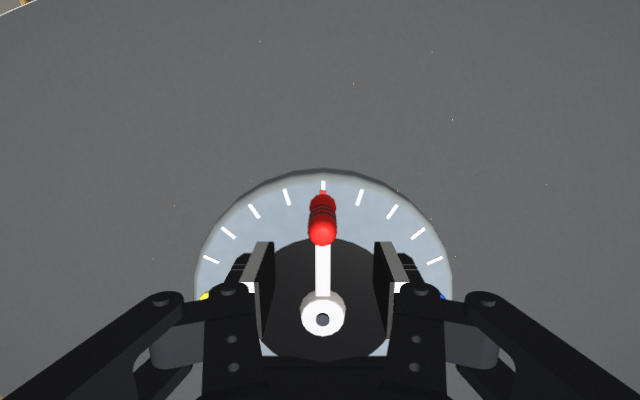

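The post at (322,232) is centred between the jaws (inner faces at about 262 and 384). I continue down to TCP height 72.

```bash

python3 -m creep '[{"offset":[-0.011,-0.002,0.1],"rot":[0,0,0.001],"hand":0},{"offset":[-0.011,-0.002,0.2],"rot":[0,0,0.001],"hand":0},{"offset":[-0.011,-0.002,0.29],"rot":[0,0,0.001],"hand":0},{"offset":[-0.011,-0.002,0.333],"rot":[0,0,0.001],"hand":0},{"offset":[-0.011,-0.002,0.333],"rot":[0,0,0.001],"hand":0}]' 20
python3 - <<'E'
from go import *
goal((495,57.9),72,(-0.959,0.282))
T=wristT();im=optics.read_camera('wrist');cv2.imwrite('pics/w3.png',im)
E
```

```text
time: 2.75
eef_pos: [495.6, 58.2, 73.9]
orientation: [-0.002, 0.142, 0.99, -0.001]
ft_force: [-0.3, 0.6, 0.6]
finger_gap: 42.6
t 2.75 pos [495.6  58.2  73.9] gap 42.6 F [-0.3  0.6  0.6]
offset [ 0.003 -0.002  0.009] rot [-0.0005 -0.0009  0.0001]
```

View pics/w3.png

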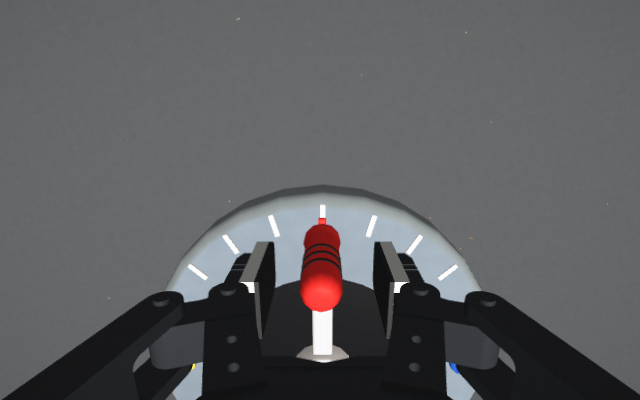

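The post at (322,270) is centred. I close to a loose cage about 20 mm wide, without squeezing.

```bash

python3 -m creep '[{"offset":[0.003,-0.002,0.009],"rot":[0,0,0],"hand":0.2},{"offset":[0.003,-0.002,0.009],"rot":[0,0,0],"hand":0.4},{"offset":[0.003,-0.002,0.009],"rot":[0,0,0],"hand":0.52},{"offset":[0.003,-0.002,0.009],"rot":[0,0,0],"hand":0.52},{"offset":[0.003,-0.002,0.009],"rot":[0,0,0],"hand":0.52}]' 20
python3 - <<'E'
from go import *
goal((495,57.9),72,(-0.959,0.282))
goal((491.3,34.5),72,(-1,0.006))
T=wristT();im=optics.read_camera('wrist');cv2.imwrite('pics/w4.png',im[150:380,150:500])
E
```

```text
time: 3.22
eef_pos: [495.6, 57.9, 73.8]
orientation: [-0.001, 0.142, 0.99, -0.0]
ft_force: [-0.8, 0.2, 0.2]
finger_gap: 20.5
t 3.2167 pos [495.6  57.9  73.8] gap 20.5 F [-0.8  0.2  0.2]
offset [ 0.003 -0.001  0.009] rot [-0.0003 -0.0003  0.0001]
t 3.2167 pos [495.6  57.9  73.8] gap 20.5 F [-0.8  0.2  0.2]
offset [-0.012 -0.119  0.009] rot [-0.0003 -0.0004 -0.089 ]
```

View pics/w4.png

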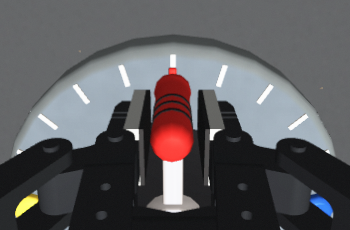

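The cage is around the post. First notch:

```bash

python3 -m creep '[{"offset":[0.002,-0.024,0.009],"rot":[0,0,-0.018],"hand":0.52},{"offset":[0,-0.048,0.009],"rot":[0,0,-0.036],"hand":0.52},{"offset":[-0.003,-0.072,0.009],"rot":[0,0,-0.054],"hand":0.52},{"offset":[-0.007,-0.096,0.009],"rot":[0,0,-0.071],"hand":0.52},{"offset":[-0.012,-0.119,0.009],"rot":[0,0,-0.089],"hand":0.52}]'
python3 - <<'E'
from go import *
goal((491.3,34.5),72,(-1,0.006))
E
```

```text
time: 3.68
eef_pos: [491.2, 34.2, 72.0]
orientation: [-0.001, 0.002, 1.0, -0.0]
ft_force: [0.6, -0.3, 0.3]
finger_gap: 20.4
t 3.6833 pos [491.2  34.2  72. ] gap 20.4 F [ 0.6 -0.3  0.3]
offset [-0.     0.002  0.   ] rot [-0.0002 -0.0004  0.0008]
```

Now I rest about 0.5 s and look.

```bash

python3 -m creep '[{"offset":[0,0,0],"rot":[0,0,0],"hand":0.52},{"offset":[0,0,0],"rot":[0,0,0],"hand":0.52},{"offset":[0,0,0],"rot":[0,0,0],"hand":0.52},{"offset":[0,0,0],"rot":[0,0,0],"hand":0.52},{"offset":[0,0,0],"rot":[0,0,0],"hand":0.52}]'
python3 - <<'E'
from go import *
im=optics.read_camera('wrist');cv2.imwrite('pics/w5.png',im[150:380,150:500])
im=optics.read_camera('top');cv2.imwrite('pics/t5.png',cv2.resize(im[130:260,240:380],None,fx=4,fy=4))
goal((491.3,34.5),72,(-1,0.006))
goal((494.4,11.0),72,(-0.963,-0.27))
E
```

```text
time: 4.1
eef_pos: [491.2, 34.4, 72.0]
orientation: [-0.001, 0.002, 1.0, -0.0]
ft_force: [0.9, -0.2, -0.6]
finger_gap: 20.2
t 4.2 pos [491.2  34.4  72. ] gap 20.3 F [0.2 0.3 0.2]
offset [-0.001  0.001 -0.   ] rot [-0.0002 -0.0004  0.0007]
t 4.2 pos [491.2  34.4  72. ] gap 20.3 F [0.2 0.3 0.2]
offset [-0.016 -0.117 -0.   ] rot [-0.0001 -0.0005 -0.0882]
```

View pics/w5.png

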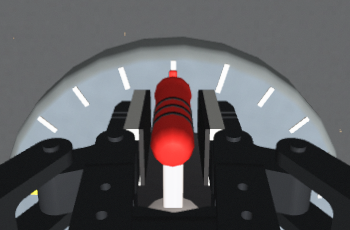

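View pics/t5.png

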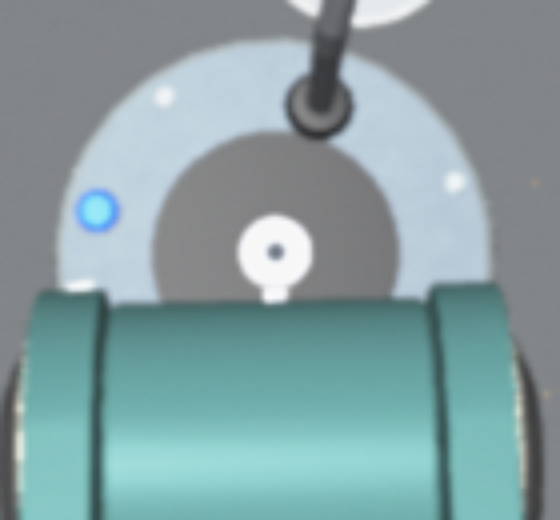

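The wrist view shows the post over a tick and centred in the jaws. The top view shows the arm pointing straight down, which is notch 1. Lateral force is about 0. After another short rest I go to notch 2.

```bash

python3 -m creep '[{"offset":[0,0,0],"rot":[0,0,0],"hand":0.52},{"offset":[0,0,0],"rot":[0,0,0],"hand":0.52},{"offset":[0,0,0],"rot":[0,0,0],"hand":0.52},{"offset":[0,0,0],"rot":[0,0,0],"hand":0.52},{"offset":[0,0,0],"rot":[0,0,0],"hand":0.52}]'
python3 -m creep '[{"offset":[-0.001,-0.024,0],"rot":[0,0,-0.018],"hand":0.52},{"offset":[-0.003,-0.048,0],"rot":[0,0,-0.036],"hand":0.52},{"offset":[-0.007,-0.072,0],"rot":[0,0,-0.054],"hand":0.52},{"offset":[-0.011,-0.095,0],"rot":[0,0,-0.071],"hand":0.52},{"offset":[-0.016,-0.117,0],"rot":[0,0,-0.088],"hand":0.52}]'
python3 -m creep '[{"offset":[0,0,0],"rot":[0,0,0],"hand":0.52},{"offset":[0,0,0],"rot":[0,0,0],"hand":0.52},{"offset":[0,0,0],"rot":[0,0,0],"hand":0.52},{"offset":[0,0,0],"rot":[0,0,0],"hand":0.52},{"offset":[0,0,0],"rot":[0,0,0],"hand":0.52}]'
python3 - <<'E'
from go import *
im=optics.read_camera('wrist');cv2.imwrite('pics/w6.png',im[150:380,150:500])
goal((494.4,11.0),72,(-0.963,-0.27))
goal((503.8,-10.7),72,(-0.85,-0.526))
E
```

```text
time: 4.62
eef_pos: [491.2, 34.4, 72.0]
orientation: [-0.001, 0.002, 1.0, -0.0]
ft_force: [-0.6, -0.4, -0.7]
finger_gap: 20.8
time: 5.03
eef_pos: [494.3, 10.8, 72.0]
orientation: [-0.001, -0.137, 0.991, -0.0]
ft_force: [-0.9, -0.4, 0.1]
finger_gap: 20.2
time: 5.45
eef_pos: [494.3, 11.0, 72.0]
orientation: [-0.001, -0.137, 0.991, -0.0]
ft_force: [-0.1, -0.1, 0.1]
finger_gap: 20.4
t 5.5 pos [494.3  10.9  72. ] gap 20.2 F [0.5 0.4 0.1]
offset [-0.001  0.    -0.   ] rot [-0.     -0.0005  0.0005]
t 5.5 pos [494.3  10.9  72. ] gap 20.2 F [0.5 0.4 0.1]
offset [-0.017 -0.117 -0.   ] rot [ 0.     -0.0005 -0.0889]
```

View pics/w6.png

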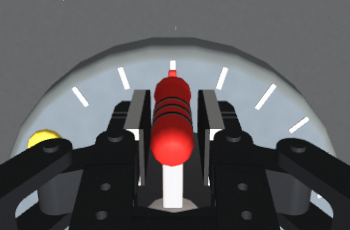

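The lever is at rest in notch 2: the post is over a tick, with two free ticks and then the yellow stud on the left. Third notch:

```bash

python3 -m creep '[{"offset":[0,0,0],"rot":[0,0,0],"hand":0.52},{"offset":[0,0,0],"rot":[0,0,0],"hand":0.52},{"offset":[0,0,0],"rot":[0,0,0],"hand":0.52},{"offset":[0,0,0],"rot":[0,0,0],"hand":0.52},{"offset":[0,0,0],"rot":[0,0,0],"hand":0.52}]'
python3 -m creep '[{"offset":[-0.001,-0.024,0],"rot":[0,0,-0.018],"hand":0.52},{"offset":[-0.003,-0.048,0],"rot":[0,0,-0.036],"hand":0.52},{"offset":[-0.007,-0.072,0],"rot":[0,0,-0.054],"hand":0.52},{"offset":[-0.012,-0.095,0],"rot":[0,0,-0.071],"hand":0.52},{"offset":[-0.017,-0.117,0],"rot":[0,0,-0.089],"hand":0.52}]'
python3 -m creep '[{"offset":[0,0,0],"rot":[0,0,0],"hand":0.52},{"offset":[0,0,0],"rot":[0,0,0],"hand":0.52},{"offset":[0,0,0],"rot":[0,0,0],"hand":0.52},{"offset":[0,0,0],"rot":[0,0,0],"hand":0.52},{"offset":[0,0,0],"rot":[0,0,0],"hand":0.52}]'
python3 - <<'E'
from go import *
im=optics.read_camera('wrist');cv2.imwrite('pics/w7.png',im[150:380,150:500])
goal((503.8,-10.7),72,(-0.85,-0.526))
E
```

```text
time: 5.92
eef_pos: [494.3, 11.0, 72.0]
orientation: [-0.001, -0.137, 0.991, -0.0]
ft_force: [0.4, 0.0, 0.7]
finger_gap: 20.6
time: 6.33
eef_pos: [503.9, -10.8, 72.0]
orientation: [-0.001, -0.275, 0.961, 0.0]
ft_force: [0.4, 0.6, 0.3]
finger_gap: 20.7
time: 6.75
eef_pos: [503.9, -10.6, 72.0]
orientation: [-0.001, -0.275, 0.962, 0.0]
ft_force: [-0.5, -0.7, 0.0]
finger_gap: 20.5
t 6.8 pos [503.9 -10.7  72. ] gap 20.5 F [ 0.4 -0.6  0.2]
offset [ 0. -0.  0.] rot [ 0.0001 -0.0005  0.0008]
```

View pics/w7.png

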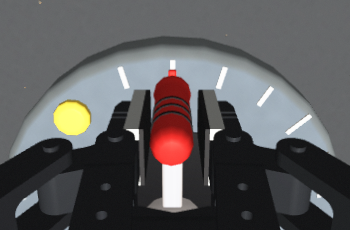

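The lever is in notch 3, with one tick left before the yellow stud. I open to about 42 mm and lift clear.

```bash

python3 -m creep '[{"offset":[0,0,0],"rot":[0,0,0],"hand":0.3},{"offset":[0,0,0],"rot":[0,0,0],"hand":0},{"offset":[0,0,0],"rot":[0,0,0],"hand":0},{"offset":[0,0,0],"rot":[0,0,0],"hand":0},{"offset":[0,0,-0.02],"rot":[0,0,0],"hand":0}]'
python3 -m creep '[{"offset":[0,0,-0.1],"rot":[0,0,0],"hand":0},{"offset":[0,0,-0.2],"rot":[0,0,0],"hand":0},{"offset":[0,0,-0.35],"rot":[0,0,0],"hand":0},{"offset":[0,0,-0.5],"rot":[0,0,0],"hand":0},{"offset":[0,0,-0.6],"rot":[0,0,0],"hand":0}]'
python3 -m creep '[{"offset":[0.1,0,-0.05],"rot":[0,0,0],"hand":0},{"offset":[0.2,0,-0.05],"rot":[0,0,0],"hand":0},{"offset":[0.3,0,-0.05],"rot":[0,0,0],"hand":0},{"offset":[0.4,0,-0.05],"rot":[0,0,0],"hand":0},{"offset":[0.4,0,-0.05],"rot":[0,0,0],"hand":0}]'
python3 - <<'E'
from go import *
T=wristT();im=optics.read_camera('wrist');cv2.imwrite('pics/w8.png',im);np.save('T8.npy',T)
im=optics.read_camera('scene');cv2.imwrite('pics/s8.png',im)
for ce,st in blobs(im,'red',(260,150,395,260)): print(ce,st)
goal((503.8,-10.7),72,(-0.85,-0.526))
E
```

```text
time: 7.22
eef_pos: [503.5, -10.6, 75.4]
orientation: [-0.001, -0.275, 0.962, 0.0]
ft_force: [-0.8, -0.4, 0.4]
finger_gap: 42.7
time: 7.63
eef_pos: [504.1, -10.6, 198.7]
orientation: [-0.0, -0.275, 0.962, -0.0]
ft_force: [0.7, -0.3, 0.2]
finger_gap: 42.6
time: 8.05
eef_pos: [434.4, -54.0, 209.4]
orientation: [0.0, -0.274, 0.962, -0.001]
ft_force: [0.5, 0.6, 0.0]
finger_gap: 43.0
[299.61032864 220.22065728] [295 207  10  29 213]
t 8.15 pos [436.2 -53.1 209.3] gap 42.8 F [-1.1 -0.5  0.2]
offset [-0.399  0.002  0.687] rot [-0.0004  0.0002  0.0004]
```

View pics/w8.png

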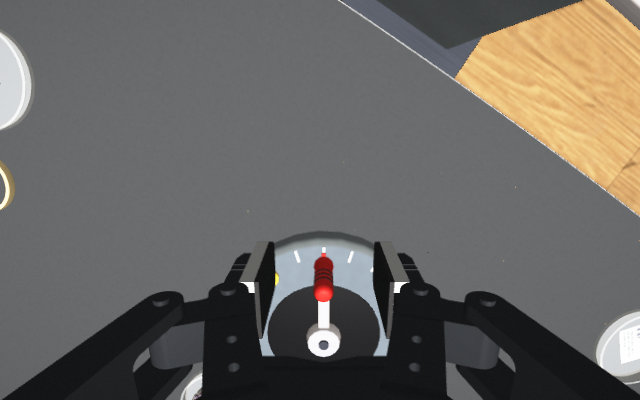

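View pics/s8.png

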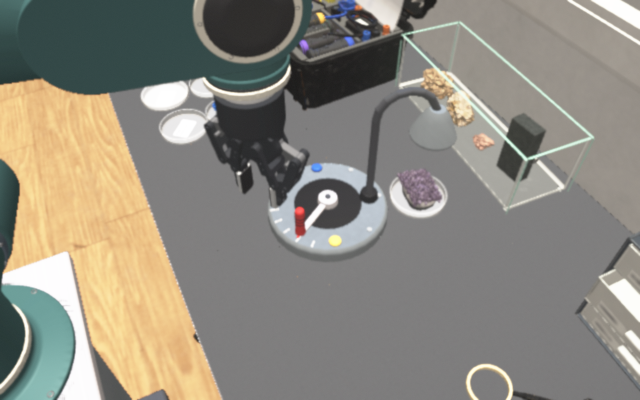

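The scene view shows the grip at (300,220), with one tick between it and the yellow stud at (335,240), and the gripper clear. One numeric check, then I hand in.

```bash
python3 - <<'E'
from h import *
c=optics.calibration('scene');a=plane(c,(276.35,193.97),70);b=plane(c,(299.61,220.22),70);y=plane(c,(334.67,240.56),36)
print('moved',np.linalg.norm(b-a),'to stud',np.linalg.norm((b-y)[:2]), 'wrist',plane(optics.calibration('wrist'),(324,294),95,np.load('T8.npy')))
print(monitor.observe()['joint_vel'].round(3))
from bench import close_job
d=np.linalg.norm(b-a)
if 63<d<75: print(close_job())
E
```

```text
moved 68.3012998683779 to stud 56.79813752194522 wrist [503.27448026 -11.68260767  95.        ]
[ 0.016  0.027 -0.01   0.001 -0.006  0.006]
the job is handed in; nothing more can be done
None
```

The lever now sits in the third notch towards the yellow stud. It started in notch 0. I moved it one notch at a time with the fingers held loosely around the grip. It rested about 0.9 s in each of the first two notches. I then opened the gripper, lifted clear and backed away, and handed in at about 8 s of the 35 s.

**Last checks:**
- **Travel:** the scene camera puts the grip 68.3 mm from where it started; three notches should be 69 mm.
- **Side:** the grip is about 57 mm from the yellow stud, within the 90 mm limit.
- **Position:** the wrist camera puts the grip at (503, −12), about 1 mm from the expected notch 3 at (504, −11).
- **Contact:** the force reading was near zero and the gripper was clear of everything.

**Disagreement:** the scene camera's positions were 4 to 5 mm off the top and wrist cameras in y. I steered by the top and wrist cameras, which agreed to about 1 mm, and used the scene camera mainly for travel from the start.

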